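# Take the carded data stick off its peg and file it

## Task

Take the card with the small black data stick off its peg on the wire stand, lifting it clear of the peg's upturned tip as you slide it off, and stand it, grey header up, in the grey open bin; it may lean against the bin's wall. Lower it in rather than dropping it, and leave the card with the timer hanging on its peg.

Things in the scene. Friction and masses are not known exactly. Their poses are not given: they have to be found in the camera images.
- stick_card: Card to take, about 60 g: brown board 70 wide (y), 5 thick (x), black data stick (19x54x10) on its front (-x). Origin: centre of underside, z up. Board z 0-74, hang hole (20 wide) z 74-104, grey header (9 thick, 70 wide) z 104-136: pinch its two faces. Hangs by the header's underside on the peg; raise it over 10, under 24 (hole's lower edge meets the peg), then slide it off
- timer_card: The card to leave: same board, hole and header as stick_card, but with a square pale countdown timer (62 x 66, 17 deep) on its front (-x). Origin: centre of its underside, z up. Which of the two pegs each card hangs on varies.
- stand: Fixed wire stand; origin on the table midway between the cards. Two level pegs, diameter 6, along x at y = -75 and +75, top at z 134, from posts at x = +66 no higher than the peg, to a tip upturned from x = -30 to -39, its top 10 above the peg's. Free ends point to -x; cards hang within 8 of x = 0 and come off after 50 or more to -x. Base plate 60x250x8 at x = +66
- bin: Fixed grey open-topped bin, outside 60 (x) x 118 (y) x 80 high, inside 52 x 110, walls and floor 4 thick. Origin: centre of its underside, on the table, z up. The card stands in it with its 70 mm width along the bin's y, either way round.

How it is judged:
By the outcome, as a careful person would: the job done as asked, in the order asked, and still so for the second after the job is handed in, with the robot touching nothing.
It also fails if it takes over 48 s, if anything falls off the work surface, if the arm or the gripper's body presses on something with over 40 N, if the wrist force passes 120 N, or if a joint passes its speed limit or range.

## Robot

A 6-joint arm with a two-finger parallel gripper is mounted at the origin on the work surface; the furniture and walls round the work are solid. World frame = base frame: x ahead of the robot, y to its left, z up, the work surface at z = 0. Lengths are in mm, angles in degrees, forces in N, time in s.
With the tool pointing down it reaches from about 275 to 850 mm from the base axis. Payload 19 kg.
Tool frame: the origin (TCP) lies midway between the tips of the shut fingers; the grasp point (between the pads) lies 19 mm behind it (r.tcp_to_grasp is the distance from the TCP to the grasp point, in mm); z points along the fingers, y is the direction in which the jaws open and shut (so a half turn about z gives the same grasp; the last joint's range is limited). The gripper opens to 85 mm and grips with 20 to 120 N. Pads are 22 mm wide; open, the fingers measure 114 mm over their backs; the gripper's body (76 mm by 85 mm) begins 54 mm behind the grasp point. The pads swing forward as they close: fully open they stand 13 mm farther back than shut.
Start: joints at [-83.652, 8.623, 82.357, -0, 89.026, -7.678], TCP at [139.334, -557.832, 231.267] pointing down, gripper open.
Joint ranges: [-160.23, 160.23], [-39.13, 120.54], [6.94, 153.29], [-79.49, 259.48], [9.18, 160.14], [-161.06, 161.06]. Speed limits (degrees/s): [108.29, 108.29, 127.2, 172.46, 172.46, 172.46].

## Interface

Orientations are given as [roll, pitch, yaw] about the fixed x, y, z axes, in that order (R = Rz(yaw) Ry(pitch) Rx(roll)).
In Python, from rig import r gives the robot as it stands. Calls block until the motion is done:
- r.goto(position, orientation): joint-space move of the TCP to a pose.
- r.move_straight(position, frame=None, rate=150, f_stop=None): straight line of the TCP; frame=None keeps the orientation; rate is the mean speed in mm/s. With f_stop (N) it stops when the force on the tool has changed by that much, and returns True; else False.
- r.move_joints(angles): joint-space move.
- r.set_gripper(opening): opening from 0.0 (shut) to 1.0 (fully open); the grip force is fixed at half the most; returns when the fingers have stopped.
- r.pause(seconds).
- r.ik(position, orientation): joint angles nearest the present ones, or None.
- r.get_state(): the state.
- r.snapshot(name): name is "side" or "top"; returns the picture (384x512x3 uint8, blue, green, red); there is no depth.
- r.camera_model(name): a dict with "mtx" (3x3 intrinsics, pixels), "eye" and "orientation" of the camera in the world. Camera axes: x right, y down, z forward; pixel columns grow to the right and rows downward; lengths in mm; the calibration is good to about 2 mm. A picture is of the moment at which its call begins. camera_model takes no time and is no camera call.
A pose or a line that the arm cannot do raises r.MotionError and nothing moves.
- r.hand_in(): hands the job in, once; it reports no verdict.
The state is a dict: "time": time; "joint_positions": joint angles; "joint_vel": joint speeds; "joint_efforts": joint torques, N m; "eef_pos": TCP position; "ee_rot": TCP orientation; "force": force on the tool from outside, world axes, zero at the start; "wrist_torque": the same for the moment, N m; "finger_gap": opening from 0.0 (shut) to 1.0 (fully open).
Only numpy, scipy, OpenCV 4.12 (cv2) and the standard library are available. Lean on these libraries where they do the work, as an engineer would, in place of code of your own. Each camera call takes 0.05 s, during which the arm holds its last target.

## Working session

There is one attempt and no reset: what is moved stays moved. The work goes in short steps, each a Python script; the robot and the scene stay as the last script left them, time stands still between calls to the robot, and variables do not carry over. Pictures are saved under pics/ and viewed, and the job is handed in when it is done.

```bash
mkdir -p pics; ls
python3 - <<'E'
from rig import r
import cv2
for n in ("side","top"):
    cv2.imwrite(f"pics/{n}0.png", r.snapshot(n)); m=r.camera_model(n); print(n,m)
print(r.get_state(), r.tcp_to_grasp)
E
```

```text
pics
side {'mtx': array([[381.89061814,   0.        , 257.63845149],
       [  0.        , 381.89061814, 192.13005999],
       [  0.        ,   0.        ,   1.        ]]), 'eye': array([ 769.03113891, -632.53509118,  662.27830311]), 'orientation': array([-131.2562326 ,    0.97459824,   24.20144994])}
top {'mtx': array([[377.62277953,   0.        , 254.32322552],
       [  0.        , 377.62277953, 187.90405918],
       [  0.        ,   0.        ,   1.        ]]), 'eye': array([370.16206893, -23.4946105 , 876.58752189]), 'orientation': array([-171.83440951,    1.9077022 ,  -89.20114773])}
{'time': 0.1, 'joint_positions': array([-8.36509161e+01,  8.64811781e+00,  8.23868932e+01,  1.02688848e-03,
        8.90231740e+01, -7.67801979e+00]), 'joint_vel': array([-0.00412004, -0.01878117, -0.14865927, -0.00703623,  0.02320921,
       -0.03266399]), 'joint_efforts': array([ 3.48856491e-03, -7.14380479e+01, -5.71795893e+01, -1.14067341e-04,
        7.06892519e-03,  1.91018904e-05]), 'eef_pos': array([ 139.33043819, -557.66746155,  230.75671155]), 'ee_rot': array([-1.79942474e+02, -8.79138086e-03,  1.40270813e+01]), 'force': array([ 0.12727264, -0.31033961, -0.2590861 ]), 'wrist_torque': array([0.01853424, 0.02064676, 0.05027787]), 'finger_gap': 0.9995513251555949} 18.700000000000003
```

View pics/side0.png

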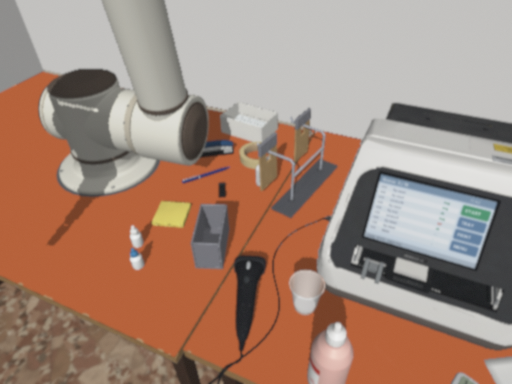

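View pics/top0.png

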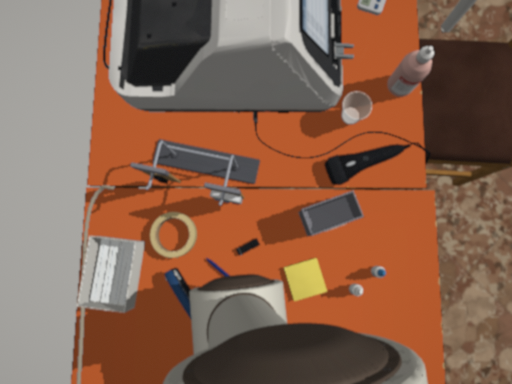

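Run:
```python
import cv2,numpy as np
t=cv2.imread("pics/top0.png"); s=cv2.imread("pics/side0.png")
cv2.imwrite("pics/t_z.png",cv2.resize(t[130:220,120:280],None,fx=5,fy=5,interpolation=cv2.INTER_CUBIC))
cv2.imwrite("pics/s_z.png",cv2.resize(s[95:215,240:350],None,fx=5,fy=5,interpolation=cv2.INTER_CUBIC))
cv2.imwrite("pics/b_z.png",np.hstack([cv2.resize(t[180:250,285:375],None,fx=4,fy=4,interpolation=cv2.INTER_CUBIC),cv2.resize(s[200:270,175:265],None,fx=4,fy=4,interpolation=cv2.INTER_CUBIC)]))
```

```text
(no output)
```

View pics/t_z.png

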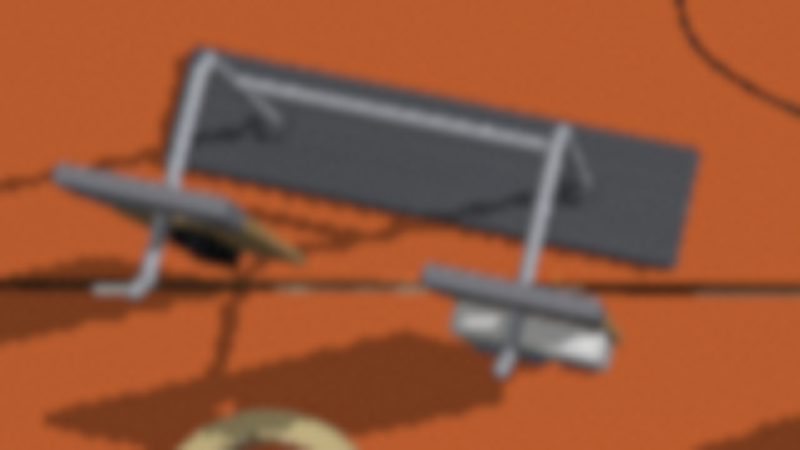

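View pics/s_z.png

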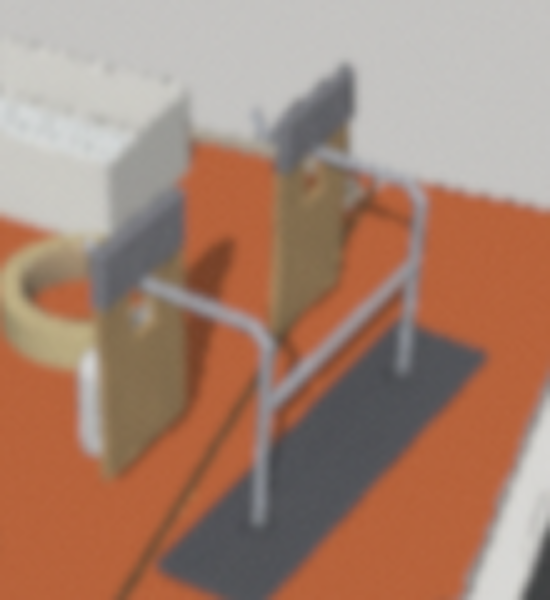

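View pics/b_z.png

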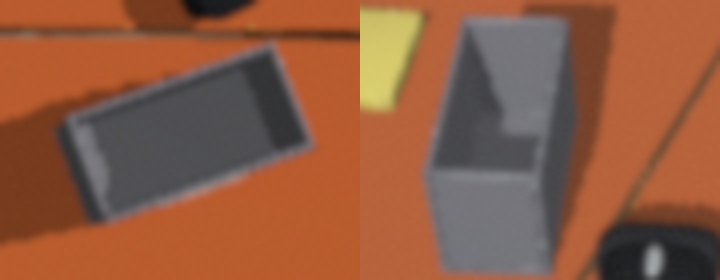

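```bash
cat > h.py <<'E'
import numpy as np
from scipy.spatial.transform import Rotation as R
from rig import r
def cam(n):
    m=r.camera_model(n); return m["mtx"],np.array(m["eye"]),R.from_euler("xyz",m["orientation"],degrees=True).as_matrix()
def ray(n,p):
    K,e,O=cam(n); d=O@np.linalg.solve(K,[p[0],p[1],1.]); return e,d/np.linalg.norm(d)
def onz(n,p,z):
    e,d=ray(n,p); return e+d*(z-e[2])/d[2]
def tri(a,b):
    (e1,d1),(e2,d2)=ray("top",a),ray("side",b)
    s=np.linalg.lstsq(np.c_[d1,-d2],e2-e1,rcond=None)[0]
    A,B=e1+s[0]*d1,e2+s[1]*d2; return (A+B)/2,np.linalg.norm(A-B)
def proj(n,P):
    K,e,O=cam(n); q=K@(O.T@(np.asarray(P,float)-e)); return q[:2]/q[2]
tz=lambda X,Y:((X+.5)/5-.5+120,(Y+.5)/5-.5+130)
sz=lambda X,Y:((X+.5)/5-.5+240,(Y+.5)/5-.5+95)
tb=lambda X,Y:((X+.5)/4-.5+285,(Y+.5)/4-.5+180)
sb=lambda X,Y:((X-360+.5)/4-.5+175,(Y+.5)/4-.5+200)
E
python3 - <<'E'
from h import *
np.set_printoptions(precision=1,suppress=True)
print("plate z8"); 
for p in [(203,45),(698,150),(672,268)]: print(onz("top",tz(*p),8))
for p in [(160,568),(488,355),(418,325)]: print("s",onz("side",sz(*p),8))
print("post tops z131"); 
for p in [(207,60),(562,132)]: print(onz("top",tz(*p),131))
print(tri(tz(207,60),sz(420,192)),tri(tz(562,132),sz(268,340)))
print("stick header top z166")
for p in [(58,165),(55,180),(235,205),(245,222)]: print(onz("top",tz(*p),166))
for p in [(350,65),(275,132)]: print("s",onz("side",sz(*p),166))
print("timer header")
for p in [(425,265),(430,282),(595,298),(605,320)]: print(onz("top",tz(*p),166))
for p in [(178,190),(92,252)]: print("s",onz("side",sz(*p),166))
print("bin z80")
for p in [(272,42),(312,147),(103,221),(60,126)]: print(onz("top",tb(*p),80))
for p in [(463,18),(568,18),(543,175),(428,170)]: print("s",onz("side",sb(*p),80))
E
```

```text
plate z8
[611.4 233.9   8. ]
[561.7  -3.4   8. ]
[505.5   8.1   8. ]
s [509.6   1.8   8. ]
s [612.2 233.9   8. ]
s [567.9 245.9   8. ]
post tops z131
[570.9 195.5 131. ]
[541.7  49.  131. ]
(array([572. , 196.6, 127.1]), np.float64(0.08097224912137975)) (array([543.1,  49.6, 125.5]), np.float64(0.4238147513919563))
stick header top z166
[519.3 241.5 166. ]
[513.3 242.3 166. ]
[504.  171.4 166. ]
[497.4 167.2 166. ]
s [516.9 240.4 166. ]
s [503.9 161.7 166. ]
timer header
[481.2  97.  166. ]
[474.7  94.8 166. ]
[469.1  31.5 166. ]
[460.7  27.5 166. ]
s [479.5  93.7 166. ]
s [462.9  30.  166. ]
bin z80
[ 481.3 -203.2   80. ]
[ 426.1 -222.6   80. ]
[ 386.3 -113.7   80. ]
[435.6 -91.5  80. ]
s [ 386.5 -118.6   80. ]
s [440.7 -95.4  80. ]
s [ 482.9 -202.9   80. ]
s [ 427.9 -223.    80. ]
```

Run:
```python
from h import *
np.set_printoptions(precision=1,suppress=True)
O=np.array([492.8,136.3]); a=np.radians(-11.6); X=np.array([np.cos(a),np.sin(a)]);Y=np.array([-X[1],X[0]])
loc=lambda p:((p[:2]-O)@X,(p[:2]-O)@Y)
for n,p in [("peg far of header",(176,180)),("peg near",(158,235)),("peg elbow",(143,288)),("peg2 far",(530,275)),("peg2 post",(562,132)),("peg1 post",(207,60))]:
    print(n,np.array(loc(onz("top",tz(*p),131))))
for p in [(320,155),(400,180)]: print("s peg1",np.array(loc(onz("side",sz(*p),131))))
print("hdr c",loc(np.array([508.5,205.6])))
print("machine low front",[onz("top",p,z) for p in [(150,108),(330,110)] for z in (0,150)])
from itertools import product
for nm,p,ps in [("way",(330,-200,330),(78.4,-101.6)),("pre",(508.5,205.6,260),(78.4,-101.6)),("pick",(508.5,205.6,141),(78.4,-101.6)),("mid",(380,20,330),(95,-85)),("bin",(433,-159,330),(111.4,-68.6)),("binlow",(433,-159,115),(111.4,-68.6))]:
    for y in ps: print(nm,y,r.ik(p,(180,0,y)))
```

```text
peg far of header [13.4 73.6]
peg near [-10.1  75.1]
peg elbow [-32.3  75.6]
peg2 far [  5.6 -76.2]
peg2 post [ 65.4 -75.7]
peg1 post [64.6 73.7]
s peg1 [ 7.9 71.7]
s peg1 [54.2 73.8]
hdr c (np.float64(1.444631483294341), np.float64(71.04148815922618))
machine low front [array([690.5, 265.2,   0. ]), array([635.7, 215.8, 150. ]), array([ 686.2, -171.7,    0. ]), array([ 632.1, -146.4,  150. ])]
way 78.4 [-42.7 -15.2  93.7   0.  101.6 -31.1]
way -101.6 [-42.7 -15.2  93.7  -0.  101.6 148.9]
pre 78.4 [14.   5.  83.1 -0.  91.9 25.6]
pre -101.6 [  14.     5.    83.1    0.    91.9 -154.4]
pick 78.4 [14.   8.2 93.4 -0.  78.4 25.6]
pick -101.6 [  14.     8.2   93.4    0.    78.4 -154.4]
mid 95 [ -8.6 -15.9  94.2   0.  101.7 -13.6]
mid -85 None
bin 111.4 [-29.7  -5.9  86.    0.   99.9 -51.1]
bin -68.6 [-29.7  -5.9  86.   -0.   99.9 128.9]
binlow 111.4 [-29.7  -0.9 106.4   0.   74.6 -51.1]
binlow -68.6 [-29.7  -0.9 106.4  -0.   74.6 128.9]
```

Run:
```python
from h import *
import cv2
r.goto((330,-200,330),(180,0,78.4))
r.goto((507.5,206.5,250),(180,0,78.4))
print(r.move_straight((507.5,206.5,141),rate=100,f_stop=8))
s=r.get_state(); print(s["time"],s["eef_pos"],s["ee_rot"],s["force"])
for n in ("side","top"): cv2.imwrite(f"pics/{n}1.png", cv2.resize(r.snapshot(n)[60:260,100:360],None,fx=3,fy=3,interpolation=cv2.INTER_CUBIC))
```

```text
False
4.5333 [507.7993385  206.6031485  141.67418771] [ 1.79945200e+02 -2.61837004e-02  7.84031356e+01] [-0.02097425 -0.20554093  0.83997564]
```

View pics/side1.png

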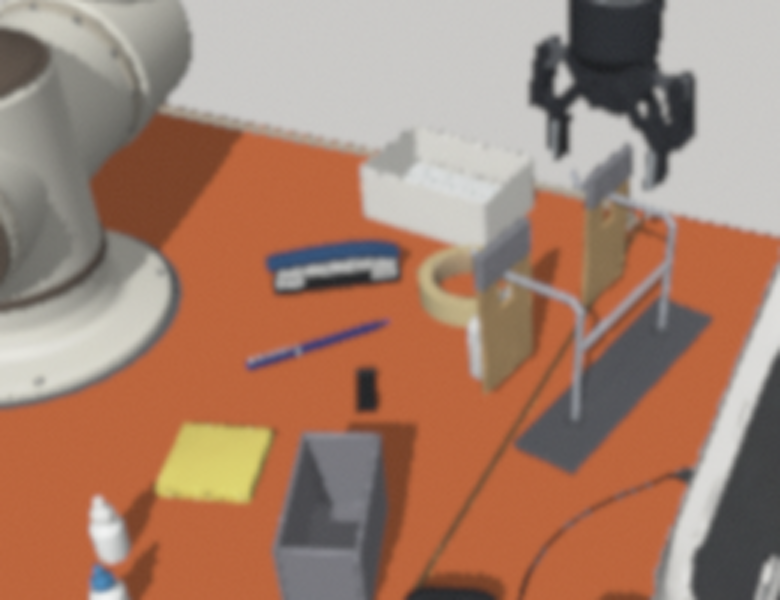

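View pics/top1.png

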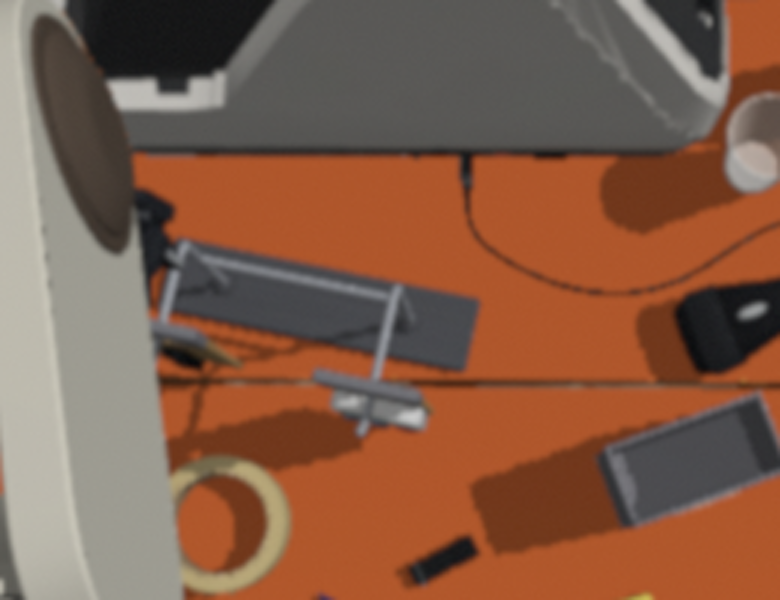

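The side view shows the open fingers, at about (558,140) and (655,170) in the 3x crop, straddling the stick card's header at (607,172). They are clear of the peg and there has been no contact. I'll close now.

Run:
```python
from h import *
import cv2
r.set_gripper(0.0)
s=r.get_state(); print(s["time"],s["eef_pos"],s["force"],s["finger_gap"],s["finger_gap"]*85)
cv2.imwrite("pics/side2.png", cv2.resize(r.snapshot("side")[60:200,220:370],None,fx=5,fy=4,interpolation=cv2.INTER_CUBIC))
```

```text
5.3167 [507.48344753 206.54608176 141.08551778] [-0.57340382  1.45375441  2.71360775] 0.09155556047223985 7.782222640140388
```

View pics/side2.png

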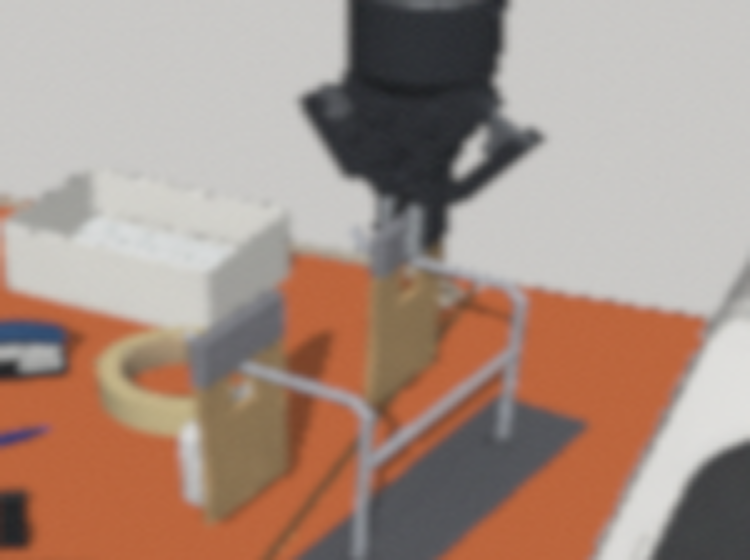

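The fingers have closed on the header: the gap reads about 8 mm against its 9 mm thickness, and the card still hangs on the peg at (395,260). I'll lift 17 mm and slide it off.

```bash
cat >> h.py <<'E'
A=np.radians(-11.6); XS=np.array([np.cos(A),np.sin(A),0])
E
python3 - <<'E'
from h import *
import cv2
p=np.array([507.5,206.5,141.])
print(r.move_straight(p+[0,0,17],rate=40,f_stop=10))
s=r.get_state(); print(s["time"],s["eef_pos"],s["force"],s["finger_gap"])
cv2.imwrite("pics/side3.png", cv2.resize(r.snapshot("side")[60:200,220:370],None,fx=5,fy=4,interpolation=cv2.INTER_CUBIC))
E
```

```text
False
5.9417 [507.49813529 206.52426972 158.03711511] [ 0.05067155 -0.37022051 -0.21450052] 0.09139057511306828
```

View pics/side3.png

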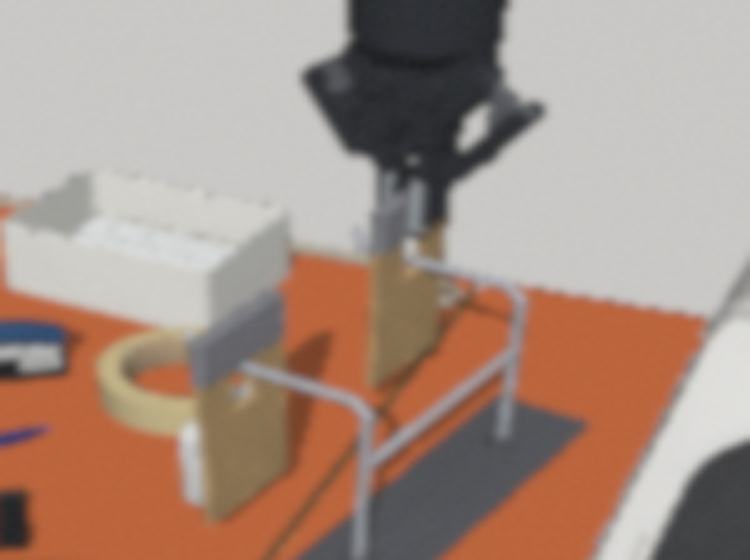

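The card rose with the gripper. Its header underside is now above the peg, and the hole's light gap shows at (410,248). Next I'll slide it along -x of the stand.

Run:
```python
from h import *
import cv2
p=np.array([507.5,206.5,158.])
print(r.move_straight(p-XS*80,rate=60,f_stop=6))
s=r.get_state(); print(s["time"],s["eef_pos"],s["force"],s["finger_gap"])
for n in ("side","top"): cv2.imwrite(f"pics/{n}4.png", cv2.resize(r.snapshot(n)[60:240,100:360],None,fx=3,fy=3,interpolation=cv2.INTER_CUBIC))
```

```text
False
7.475 [429.36091863 222.49921136 157.94919752] [-0.02246316  0.30535675 -1.07140367] 0.08913191528191239
```

View pics/side4.png

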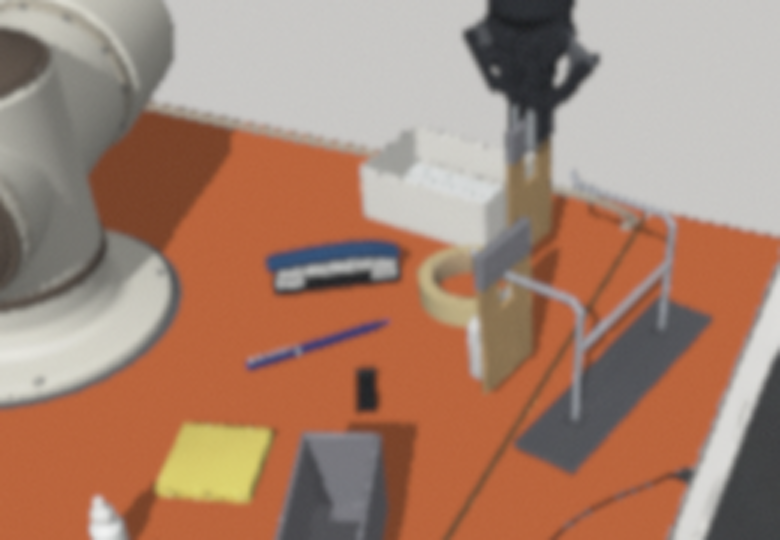

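View pics/top4.png

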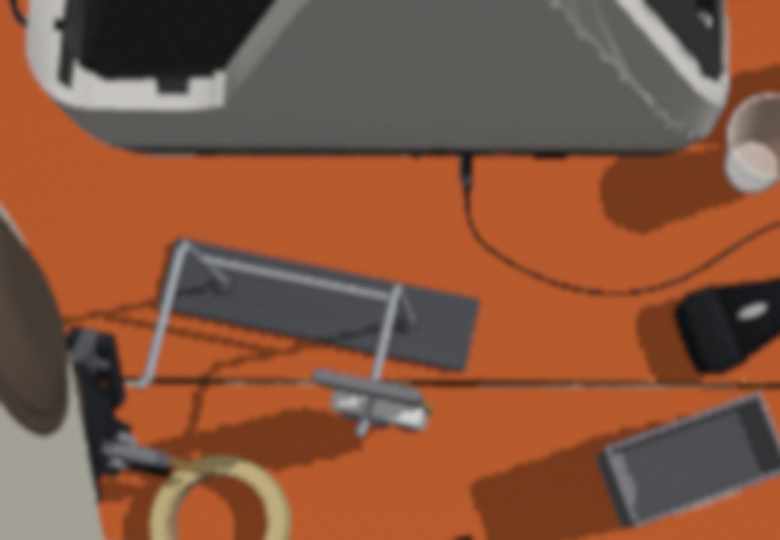

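The peg is bare, the stick card hangs free in the gripper, and the timer card hasn't moved. Next I'll raise it and carry it over the bin.

Run:
```python
from h import *
import cv2
p=np.array([507.5,206.5,158.])-XS*80
r.move_straight(p*[1,1,0]+[0,0,320],rate=120)
r.goto((380,20,330),(180,0,95))
r.goto((426.8,-161.6,320),(180,0,111.4))
r.move_straight((426.8,-161.6,205),rate=120,f_stop=10)
s=r.get_state(); print(s["time"],s["eef_pos"],s["ee_rot"],s["force"],s["finger_gap"])
for n in ("side","top"):
    im=r.snapshot(n); cv2.imwrite(f"pics/{n}5raw.png",im)
    c=im[120:280,150:310] if n=="side" else im[130:290,230:390]
    cv2.imwrite(f"pics/{n}5.png", cv2.resize(c,None,fx=3.7,fy=3.7,interpolation=cv2.INTER_CUBIC))
```

```text
11.8 [ 427.06808362 -161.68391104  205.72847622] [1.79962105e+02 5.17000820e-02 1.11407120e+02] [ 0.62303934 -0.31739117 -1.90738837] 0.09313265446857687
```

View pics/side5.png

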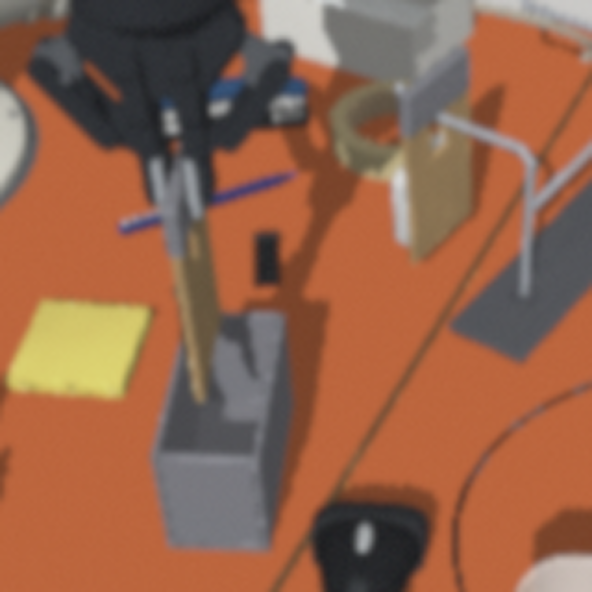

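View pics/top5.png

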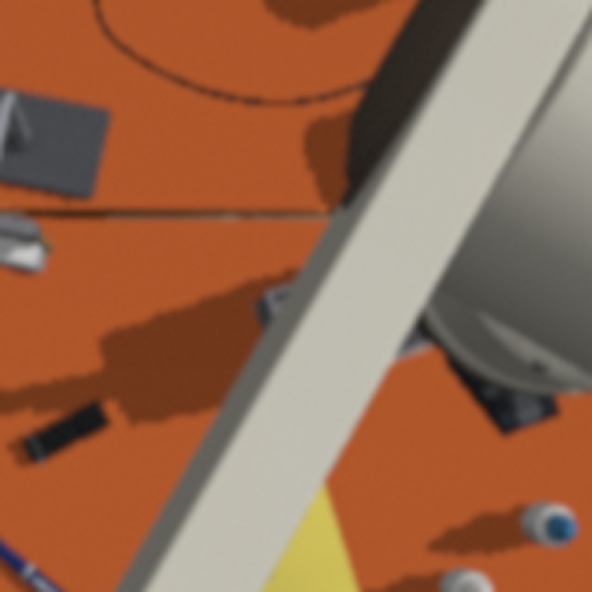

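Run:
```python
from h import *
np.set_printoptions(precision=1,suppress=True)
f=lambda X,Y:((X+.5)/3.7-.5+150,(Y+.5)/3.7-.5+120)
b=np.radians(21.4);X=np.array([np.cos(b),np.sin(b)]);Y=np.array([-X[1],X[0]]);C=np.array([433.3,-159])
for p,z in [((197,403),95),((190,398),95),((217,322),95),((174,258),199),((155,452),80),((262,457),80),((285,315),80)]:
    w=onz("side",f(*p),z); print(p,w,"bin local",(w[:2]-C)@X,(w[:2]-C)@Y)
```

```text
(197, 403) [ 438.5 -193.    95. ] bin local -7.578986828568778 -33.59972108348958
(190, 398) [ 433.  -191.3   95. ] bin local -12.05658602310038 -29.962801644076556
(217, 322) [ 416.3 -132.    95. ] bin local -6.017295766128936 31.34007445228344
(174, 258) [ 437.6 -191.4  199. ] bin local -7.853593194818071 -31.726120501399997
(155, 452) [ 427.3 -222.4   80. ] bin local -28.747051992393306 -56.79553295560295
(262, 457) [ 482.8 -202.3   80. ] bin local 30.26920841615982 -58.383151676039034
(285, 315) [441.7 -97.2  80. ] bin local 30.39084676682042 54.45363436602558
```

In the side view the card is above the bin opening, with its lower near corner at (197,403) in the crop. That corner is at bin-local (-8 to -12, -34), a couple of mm toward the front wall, so I'll shift +4 mm and lower with a force stop.

Run:
```python
from h import *
import cv2
b=np.radians(21.4);X=np.array([np.cos(b),np.sin(b),0])
p=np.array([426.8,-161.6,205])+4*X
r.move_straight(p,rate=40)
print(r.move_straight(p*[1,1,0]+[0,0,135],rate=60,f_stop=5))
s=r.get_state(); print(s["time"],s["eef_pos"],s["force"],s["finger_gap"])
print(r.move_straight(p*[1,1,0]+[0,0,110],rate=20,f_stop=4))
s=r.get_state(); print(s["time"],s["eef_pos"],s["force"],s["finger_gap"])
im=r.snapshot("side"); cv2.imwrite("pics/side6.png", cv2.resize(im[120:280,150:310],None,fx=3.7,fy=3.7,interpolation=cv2.INTER_CUBIC))
```

```text
False
13.4667 [ 430.68739266 -160.23196837  135.33893488] [-0.36418061 -0.53634046  0.4139718 ] 0.09397841100847927
True
14.3917 [ 430.70317214 -160.25266909  115.2090151 ] [ 0.68166973 -0.15442342  6.13151906] 0.0939837759658602
```

View pics/side6.png

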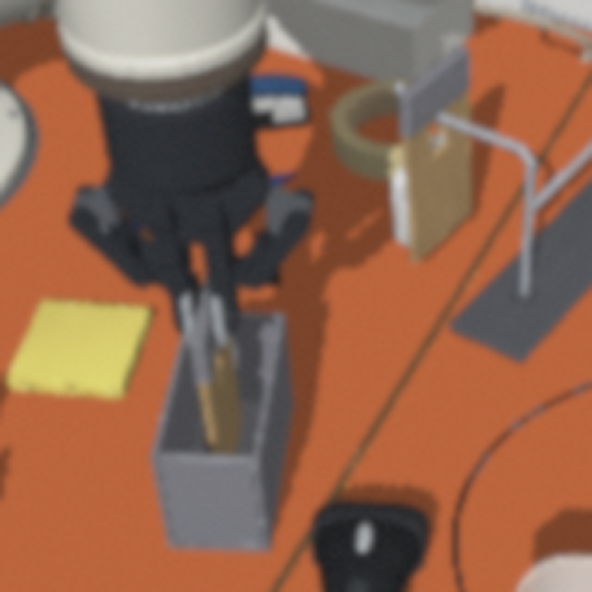

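The floor contact came at TCP z = 115, exactly as predicted. I'll release in steps so that the card settles gently.

Run:
```python
from h import *
import cv2
for g in (.15,.22,.3,.4,.6,1.0):
    r.set_gripper(g); r.pause(.15)
s=r.get_state(); print(s["time"],s["eef_pos"],s["force"],s["finger_gap"])
im=r.snapshot("side"); cv2.imwrite("pics/side7.png", cv2.resize(im[120:280,150:310],None,fx=3.7,fy=3.7,interpolation=cv2.INTER_CUBIC))
```

```text
17.0417 [ 430.23753904 -159.97043055  114.78845686] [-0.95852236 -0.25125716 -0.53100515] 1.0004357126116057
```

View pics/side7.png

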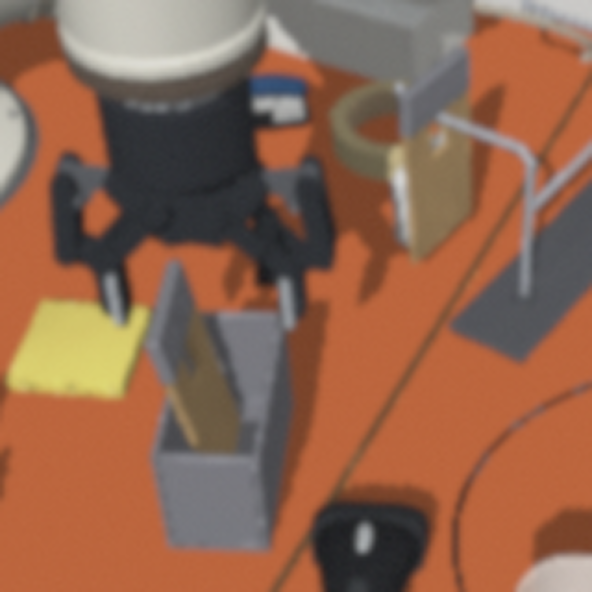

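The card now leans forward against the bin's front wall with its header up at (172,310). The left finger at (115,300) is clear of it, so I'll retreat straight up.

Run:
```python
from h import *
import cv2
print(r.move_straight((430.3,-160.1,330),rate=120,f_stop=8))
r.goto((300,-350,330),(180,0,78.4)); r.pause(.5)
s=r.get_state(); print(s["time"],s["eef_pos"],s["force"],s["finger_gap"])
t=r.snapshot("top"); c=r.snapshot("side")
cv2.imwrite("pics/end.png", np.hstack([cv2.resize(c[90:280,150:340],(400,400),interpolation=cv2.INTER_CUBIC),cv2.resize(t[100:290,190:380],(400,400),interpolation=cv2.INTER_CUBIC)]))
cv2.imwrite("pics/endt.png",t)
```

```text
False
20.45 [ 300.19009834 -349.85473396  329.99897361] [ 0.34586103 -0.10401735  0.25036179] 1.007036479836248
```

View pics/end.png

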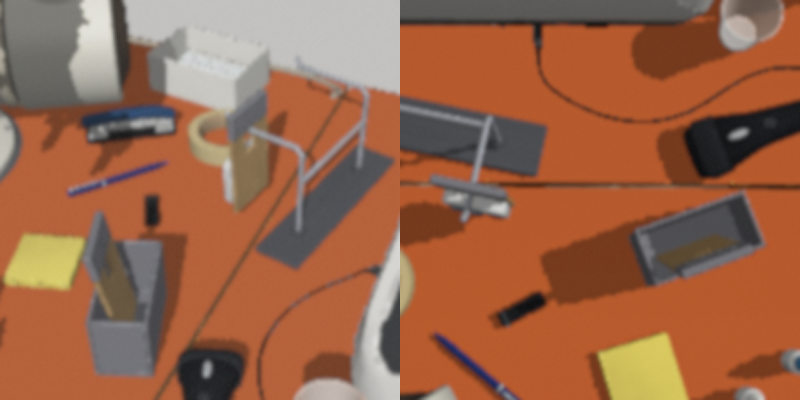

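View pics/endt.png

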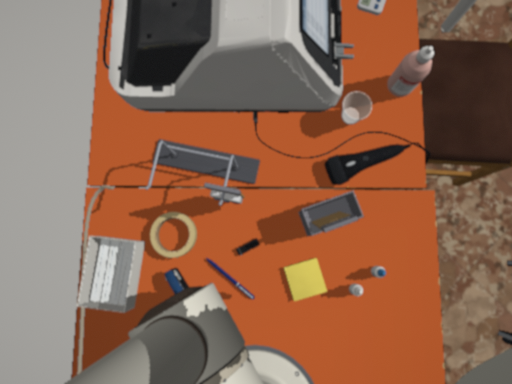

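The card stands in the bin with its header up, leaning on the front wall. The timer card is unmoved on its peg and the arm is clear of everything.

Run:
```python
from rig import r
print(r.hand_in())
```

```text
the job is handed in; nothing more can be done
None
```

The data-stick card is standing in the grey bin, header up, and leaning on the bin's front wall. I handed the job in at about 20.5 s.

- **Removal:** I gripped the header's two faces, raised the card 17 mm and slid it 80 mm off the peg. No force stop tripped in the lift or the slide.
- **Placing:** I shifted it 4 mm away from the front wall because it measured 2–3 mm off target. I then lowered it to the bin floor, with contact of about 6 N at the predicted height of 115 mm, and opened the gripper in steps.
- **Last checks:** Pictures from both cameras before hand-in show the card in the bin and the timer card still on its peg. The gripper was open and well clear, with the force reading near zero. I did not measure the lean angle; it looks like about 15°.
- **Disagreement:** One plate-corner reading from the side view was about 15 mm off the others. I took it as hidden behind something and left it out.

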